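# Hold the order clip open over the order card

### The job

Slide the order card fully out from under the little steel over-shelf by the upright post on its carriage. Then squeeze the spring clip open, take it off its rack, and bring it down over the middle of the card's top edge so that the edge stands well inside the wide-open jaws, with nothing of the clip touching the card, ready for the next slip to be tucked in. Finish while still holding it there, squeezed wide open; do not let go, and leave the sauce bottle, meal boxes and bowl where they are.

Things in the scene. Friction and masses are not known exactly. Their poses are not given: they have to be found in the camera images.
- station: Fixed ticket station. Origin on the counter; x across the track, y along it (the way the carriage is pulled out), z up. Dark track 50 mm wide, 14 mm high, y -250 to +90 mm, ending in a 24 mm high stop. Steel over-shelf on four thin legs over its -y end: y -250 to -125 mm, x +-75 mm, underside 170 mm and top 182 mm above the counter.
- carriage (a joint): How far the carriage is pulled out along the station's +y, in m: 0 fully under the over-shelf, 0.12 fully out against the end stop. It starts somewhere near 0, slides with about 2.5 N friction and stays where it is left.
- tab (a point): Centre of the grip zone of the carriage's upright square steel post, 14 x 14 mm, its sides along the station's axes. Its top is 20 mm above this point, which is 105 mm above the counter; the post is free down to 29 mm above the counter. It moves with the carriage and is 125 mm on the +y side of the card's middle.
- card_top (a point): Stiff white upright order card carried by the carriage, 90 mm long (y), 4 mm thick (x), 101 mm tall. This point is the middle of its top edge, 130 mm above the counter. Axes: x is normal to the card, y along the card and track, z up. It starts beneath the over-shelf and comes out with the carriage.
- rack: Fixed clip rack. Origin on the counter under its middle; an upright strip 4 mm thick (x), 150 mm long (y) with its top edge 130 mm above the counter (lower edge at 80 mm), on a white foot 100 x 150 x 10 mm. The spring clip is clipped on the strip's top edge somewhere along it.
- clip: Loose steel spring clip, about 70 g: two levers on a pivot, on the rack with handles up, jaws down. Origin on the pivot axis, 24 mm above the strip's top edge at the start; y = pivot axis (along the rack's y), x = across the handles (squeeze direction), z up. The frame belongs to the +x lever: when squeezed evenly it tilts about y by half the opening angle. Pivot barrel radius 6 mm.
- clip_grip (a point): Point midway between the clip's two handles, 30 mm above the pivot. The handles are black plates 26 mm wide (y). Shut, they lean outwards 0.3 rad each, reach 41 mm above the pivot and are about 49 mm apart over the outside of their tops. Fully squeezed they stand parallel, 24 mm over the outside, and reach 45 mm above the pivot.
- clip_lever (a joint): Opening angle of the clip in rad: about 0 when shut on the 4 mm strip, 0.6 fully squeezed (stop; about 30 mm between jaw tips). The spring needs about 4 N on the handles to start opening and about 11 N fully open; it snaps shut when let go.
- jaw_a (a point): Inner edge of the tip of the jaw on the clip's +x side, 45 mm below the pivot when shut, at mid width. Jaws are plates 44 mm wide (y), 4 mm thick.
- jaw_b (a point): Inner edge of the tip of the other jaw, on the clip's -x side, at mid width.
- sauce_bottle: Bystander: clear squeeze bottle, 60 mm across, 170 mm tall, beyond the work. Origin under its centre.
- meal_boxes: Bystander: stack of three meal boxes, 104 x 154 mm, 108 mm tall, beyond the work. Origin under its centre.
- sauce_bowl: Bystander: small steel bowl, 110 mm across, 50 mm tall, beyond the work. Origin under its centre.
There are look-alikes about, which are no part of the job. What is shaped like the clip but orange is not meant.

How it is judged (in metres and radians):
On the way, in this order (a step that is already met when the one before it is completed fails the run):
1. the carriage is pulled fully out (within 8 mm of its stop) (value of joint carriage above 0.112 m), for 0.2 s.
2. the clip is squeezed open between the fingers and lifted off the rack (value of joint clip_lever above 0.25 rad and distance of clip from where it was at the start of the episode above 0.04 m and contact force between the fingers and clip above 1 N and contact force between clip and rack below 0.2 N), for 0.2 s.
At the end, for the whole second after the job is handed in: Carriage out within 12 mm of its stop; fingers hold the clip at least 0.4 rad open and still; jaw tips either side of the card, 4 mm or more from its mid-plane and 7 mm below its edge; clip within 25 mm of the middle, 0.25 rad of parallel, touching no card, rack or station (value of joint carriage above 0.108 m and value of joint clip_lever above 0.4 rad and ((x of jaw_a in the frame of card_top above 0.004 m and x of jaw_b in the frame of card_top below -0.004 m) or (x of jaw_b in the frame of card_top above 0.004 m and x of jaw_a in the frame of card_top below -0.004 m)) and z of each of jaw_a, jaw_b in the frame of card_top below -0.007 m and y of clip in the frame of card_top between -0.025 and 0.025 m and angle between the y axis of clip and the y axis of card_top, either way round below 0.25 rad and contact force between the fingers and clip above 2 N and contact force between clip and rack below 0.2 N and contact force between clip and station below 0.2 N and linear speed of clip below 0.03 m/s); the arm keeps its last pose, push and grip.
It fails at once if the sauce bottle is shifted by more than 20 mm (distance of sauce_bottle from where it was at the start of the episode above 0.02 m).
It fails at once if the meal boxes is shifted by more than 20 mm (distance of meal_boxes from where it was at the start of the episode above 0.02 m).
It fails at once if the sauce bowl is shifted by more than 20 mm (distance of sauce_bowl from where it was at the start of the episode above 0.02 m).
It also fails if it takes over 58 s, if anything falls off the work surface, if the arm or the gripper's body presses on something with over 40 N, if the wrist force passes 120 N, or if a joint passes its speed limit or range.

### The arm

A 6-joint arm with a two-finger parallel gripper is mounted at the origin on the work surface. World frame = base frame: x ahead of the robot, y to its left, z up, the work surface at z = 0. Lengths are in mm, angles in degrees, forces in N, time in s.
With the tool pointing down it reaches from about 275 to 750 mm from the base axis. Payload 10.2 kg.
Tool frame: the origin (TCP) lies at the very end of the fingers, on their centre line; the grasp point (between the pads) lies 19 mm behind it (tcp_to_grasp is the distance from the TCP to the grasp point, in mm); z points along the fingers, y is the direction in which the jaws open and shut (so a half turn about z gives the same grasp; the last joint's range is limited). The gripper opens to 85 mm and grips with 20 to 120 N. Pads are 22 mm wide; open, the fingers measure 114 mm over their backs; the gripper's body (76 mm by 85 mm) begins 54 mm behind the grasp point. The pads swing forward as they close: fully open they stand 13 mm farther back than shut.
Start: joints at [61.627, 17.928, 85.812, -0, 76.261, -12.8], TCP at [140.957, 505.729, 231.294] pointing down, gripper open.
Joint ranges: [-168.41, 168.41], [-55.51, 124.54], [10.69, 146.95], [-70.63, 250.63], [1, 178], [-165.06, 165.06]. Speed limits (degrees/s): [136.94, 136.94, 172.46, 180, 180, 180].

### API

Orientations are given as [roll, pitch, yaw] about the fixed x, y, z axes, in that order (R = Rz(yaw) Ry(pitch) Rx(roll)).
In Python, from plant import state, read_camera, get_calibration, sign_off, tcp_to_grasp gives the robot as it stands. The module is installed in compiled form; this text tells all that it offers.
- The arm moves only by the tool play_rows, never from a script. Its argument "commands" is text: rows parted by semicolons, each of 7 numbers parted by spaces: the shift along the tool's x, y, z in m, then the turn, a rotation vector about the tool's x, y, z in rad, then the finger opening in m, from 0 to 0.0854. A call has 1 to 5 rows; each row is the pose to reach, as a shift and turn from the pose measured when the call began, along the tool's axes at that moment; what a row does not reach only later rows make up. A row lasts 1/12 s, in which the tool goes at most 41.7 mm and 7.16 degrees, less where a joint would pass 70% of its speed; a pose out of reach is approached as far as the arm can. A call with a gripper value outside its range is refused whole. The fingers move at their own pace and stop on an object; "newtons" is the grip in N (left out, the last holds). Time passes only in rows, so rows that repeat a pose let the fingers close. It gives the time, the measured TCP pose, the force and the opening at its end, in the units of the state.
- state(): the state, without advancing time (a new reading comes with each control period).
- read_camera(name): name is "scene" or "top" or "wrist"; returns the picture (400x640x3 uint8, red, green, blue); there is no depth.
- get_calibration(name): a dict with "mtx" (3x3 intrinsics, pixels), "cam_to_world" (4x4, takes a point from camera to world coordinates). Camera axes: x right, y down, z forward; pixel columns grow to the right and rows downward; lengths in mm; the calibration is good to about 2 mm. A picture is of the moment at which its call begins: read the wrist's pose just before it. get_calibration takes no time and is no camera call; for the wrist camera it gives the pose at the moment of the call.
- sign_off(): hands the job in, once; it reports no verdict.
The state is a dict: "time": time; "q": joint angles; "qvel": joint speeds; "joint_torque": joint torques, N m; "tcp_pos": TCP position; "tcp_rot": TCP orientation; "force": force on the tool from outside, world axes, zero at the start; "wrist_torque": the same for the moment, N m; "width": finger opening in mm.
Only numpy, scipy, OpenCV 4.12 (cv2) and the standard library are available. Lean on these libraries where they do the work, as an engineer would, in place of code of your own. Each camera call takes 0.05 s, during which the arm holds its last target. There are 200 camera calls.

## Working session

There is one attempt and no reset: what is moved stays moved. The work goes in short steps, Python scripts to look and compute and a tool call to move; the robot and the scene stay as the last step left them, time stands still between calls to the robot, and variables do not carry over. Pictures are saved under pics/ and viewed, about 8 in all and at most 12, crops included, and the job is handed in when it is done.

Besides the shell and the picture viewer there is one more tool, called after "Call:" by a JSON object that holds its "fn" and its "kwargs", one argument or row to a line. play_rows: Moves the arm, as the interface text tells. Its arguments: {"type":"object","properties":{"commands":{"type":"string"},"newtons":{"type":"number"}},"required":["commands"]}

```bash
mkdir -p pics; python3 - <<'E'
from plant import *
import cv2,numpy as np
print(state())
for n in("scene","top"):
    im=read_camera(n); cv2.imwrite(f"pics/{n}0.png",im[:,:,::-1])
    c=get_calibration(n); print(n,np.round(c["mtx"],1).tolist(),np.round(c["cam_to_world"],3).tolist())
a=cv2.imread("pics/scene0.png");b=cv2.imread("pics/top0.png")
E
```

```text
{'time': 0.0, 'q': array([ 6.16278836e+01,  1.79620537e+01,  8.58566723e+01,  1.66472045e-03,
        7.62609953e+01, -1.28008420e+01]), 'qvel': array([-0.01548102,  0.0518487 ,  0.02115417, -0.03664633,  0.07537884,
        0.01545016]), 'joint_torque': array([ 9.82009055e-05, -4.12268829e+01, -2.59737629e+01, -2.02131164e-04,
        4.23485355e-03,  4.31456010e-05]), 'tcp_pos': array([140.8098244 , 505.48176544, 230.69428196]), 'tcp_rot': array([-1.79922618e+02, -1.92396198e-02,  1.64428316e+02]), 'force': array([0.68726793, 0.13263176, 0.05344709]), 'wrist_torque': array([ 0.0246831 , -0.02425039, -0.00490692]), 'width': 85.23214272080013}
scene [[456.5, 0.0, 318.2], [0.0, 456.5, 204.4], [0.0, 0.0, 1.0]] [[-0.747, 0.555, -0.366, 1067.298], [0.664, 0.616, -0.424, 559.221], [-0.01, -0.56, -0.829, 1228.451], [0.0, 0.0, 0.0, 1.0]]
top [[407.8, 0.0, 321.5], [0.0, 407.8, 198.1], [0.0, 0.0, 1.0]] [[0.012, -0.993, 0.117, 470.433], [-1.0, -0.011, 0.007, 0.946], [-0.006, -0.117, -0.993, 1037.74], [0.0, 0.0, 0.0, 1.0]]
```

View pics/scene0.png

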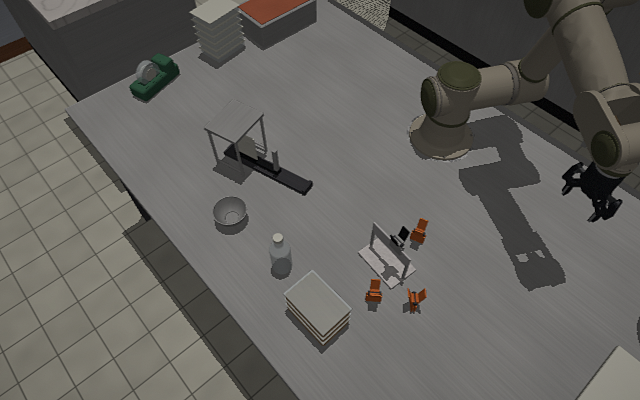

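View pics/top0.png

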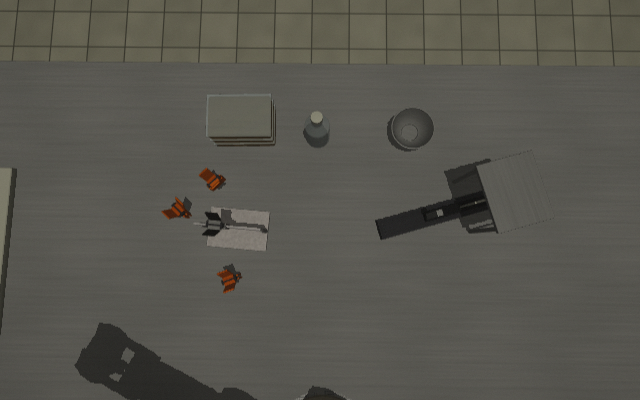

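Top view: the black clip sits at about (212,224) on the rack strip. Orange look-alikes are at (212,179), (178,209) and (229,280). The station track runs from (378,230) to under the shelf at about (515,190), with the post at about (438,212). I'll check this in one close crop.

```bash
cat > h.py <<'E'
import numpy as np,cv2
from plant import *
def ray(n,u,v,c=None):
    c=c or get_calibration(n);M=c["mtx"];T=np.array(c["cam_to_world"])
    d=T[:3,:3]@np.linalg.solve(M,[u,v,1.]);return T[:3,3],d
def onz(n,u,v,z,c=None):
    o,d=ray(n,u,v,c);return o+d*(z-o[2])/d[2]
def tri(a,b):
    A=[];B=[]
    for o,d in(a,b):
        d=d/np.linalg.norm(d);P=np.eye(3)-np.outer(d,d);A.append(P);B.append(P@o)
    return np.linalg.solve(sum(A),sum(B))
def proj(n,p,c=None):
    c=c or get_calibration(n);T=np.linalg.inv(np.array(c["cam_to_world"]));q=c["mtx"]@(T[:3,:3]@np.array(p)+T[:3,3]);return q[:2]/q[2]
E
python3 - <<'E'
import cv2,numpy as np
a=cv2.imread("pics/top0.png");b=cv2.imread("pics/scene0.png")
z=lambda i,x,y,w,h:cv2.convertScaleAbs(cv2.resize(i[y:y+h,x:x+w],(400,300),interpolation=cv2.INTER_CUBIC),alpha=1.6)
A=np.vstack([np.hstack([z(a,190,195,100,75),z(a,365,140,200,150)]),np.hstack([z(b,345,205,100,75),z(b,195,100,132,99)])])
cv2.imwrite("pics/crop.png",A)
E
```

```text
(no output)
```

View pics/crop.png

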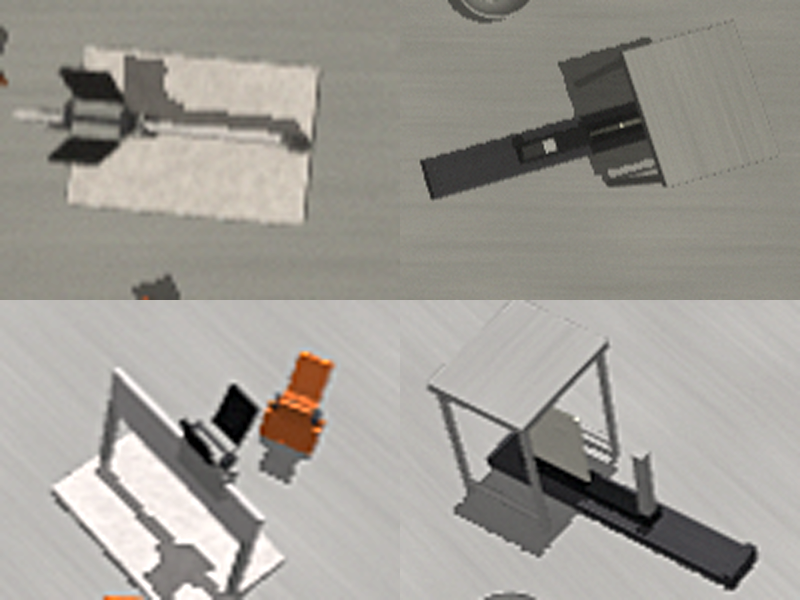

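```bash
python3 - <<'E'
from h import *
np.set_printoptions(precision=1,suppress=True)
c=get_calibration("top")
S=[onz("top",u,v,182,c) for u,v in[(532,150),(554.5,218.5),(497,233.5),(476,165)]]
print("shelf",S, np.mean(S,0))
sd=(S[2]+S[3]-S[0]-S[1]);print("ydir ang",np.degrees(np.arctan2(sd[1],sd[0])))
e=[onz("top",u,v,24,c) for u,v in[(375.5,220),(381.5,239.5)]];print("stop",e)
p=onz("top",440,213,125,c);print("post",p)
m=(e[0]+e[1])/2;d=m-np.mean(S,0);print("ang",np.degrees(np.arctan2(d[1],d[0])))
# rack
f=[onz("top",190+u/4,195+v/4,10,c) for u,v in[(85,45),(320,68),(305,222),(70,203)]];print("foot",f,np.mean(f,0))
d=f[0]+f[3]-f[1]-f[2];print("rack y ang",np.degrees(np.arctan2(d[1],d[0])))
# strip ends
print("strip ends", onz("top",190+14/4,195+115/4,130,c),onz("top",190+288/4,195+138/4,130,c))
# handles' tops outer corners z~24+130+41
for u,v in[(62,68),(112,72),(127,103),(50,160),(62,140),(112,140),(105,162),(80,150)]:print("h",u,v,onz("top",190+u/4,195+v/4,195,c))
print("barrel",onz("top",190+97/4,195+121/4,158,c))
for n,u,v in [("bottle",317,118),("boxes",240,115),("bowl",412,129)]:print(n,onz("top",u,v,{"bottle":170,"boxes":108,"bowl":50}[n],c))
E
```

```text
shelf [array([ 679.4, -441.1,  182. ]), array([ 533.4, -480.9,  182. ]), array([ 500.7, -359.7,  182. ]), array([ 645.6, -320.7,  182. ])] [ 589.8 -400.6  182. ]
ydir ang 105.3975639091059
stop [array([ 536.3, -126.4,   24. ]), array([ 488.2, -141. ,   24. ])]
post [ 547.  -258.1  125. ]
ang 106.20034751539269
foot [array([567.3, 287.9,  10. ]), array([554.4, 138.4,  10. ]), array([457.7, 145.2,  10. ]), array([467.8, 293. ,  10. ])] [511.8 216.1  10. ]
rack y ang 85.57385076708904
strip ends [516.4 292.3 130. ] [505.4 139.1 130. ]
h 62 68 [537.8 247.6 195. ]
h 112 72 [536.  221.6 195. ]
h 127 103 [520.  213.1 195. ]
h 50 160 [490.1 251.7 195. ]
h 62 140 [500.5 246.  195. ]
h 112 140 [500.8 220.1 195. ]
h 105 162 [489.4 223.3 195. ]
h 80 150 [495.4 236.4 195. ]
barrel [512.3 238.3 158. ]
bottle [749.2  19.3 170. ]
boxes [774.6 202.1 108. ]
bowl [ 761.9 -214.6   50. ]
```

```bash
cat > plan.py <<'E'
# usage: plan.py "x y z yaw" ... : prints tool-axis shift (m) and turn (rad) leg by leg from the measured pose, tool down
import sys
from h import *
from scipy.spatial.transform import Rotation as R
s=state();p=s["tcp_pos"];r=R.from_euler("xyz",s["tcp_rot"],degrees=True)
print("now",np.round(s["time"],2),np.round(p,1),np.round(s["tcp_rot"],1),np.round(s["width"],1),np.round(s["force"],1))
for a in sys.argv[1:]:
    x,y,z,w=map(float,a.split());t=R.from_euler("xyz",[180,0,w],degrees=True)
    d=np.array([x,y,z])-p
    print(a,"|",np.round(r.inv().apply(d)/1000,4),np.round((r.inv()*t).as_rotvec(),4),"rows",round(np.linalg.norm(d)/41.7,1),round(np.degrees((r.inv()*t).magnitude())/7.16,1))
    p=np.array([x,y,z]);r=t
E
python3 plan.py "222 353 231 135" "303 201 231 105.7" "384 48 231 105.7" "466 -105 231 105.7" "547 -258 231 105.7" "547 -258 86 105.7"
```

```text
now 0.1 [140.8 505.5 230.8] [-179.9   -0.   164.4] 85.2 [-0.1  0.3  0.6]
222 353 231 135 | [-1.191e-01 -1.251e-01 -1.000e-04] [-0.0011  0.      0.5136] rows 4.1 4.1
303 201 231 105.7 | [-0.1648 -0.0502 -0.    ] [-0.     -0.      0.5114] rows 4.1 4.1
384 48 231 105.7 | [-0.1692  0.0366  0.    ] [0. 0. 0.] rows 4.2 0.0
466 -105 231 105.7 | [-0.1695  0.0375  0.    ] [0. 0. 0.] rows 4.2 0.0
547 -258 231 105.7 | [-0.1692  0.0366  0.    ] [0. 0. 0.] rows 4.2 0.0
547 -258 86 105.7 | [-0.    -0.     0.145] [0. 0. 0.] rows 3.5 0.0
```

Call:
{"fn": "play_rows", "kwargs": {
  "commands": "-0.119 -0.125 0 0 0 0.514 0.085;-0.119 -0.125 0 0 0 0.514 0.085;-0.119 -0.125 0 0 0 0.514 0.085;-0.119 -0.125 0 0 0 0.514 0.085;-0.119 -0.125 0 0 0 0.514 0.085",
  "newtons": 60
}}

```text
time: 0.52
tcp_pos: [223.5, 349.4, 230.7]
tcp_rot: [-179.9, 0.1, 134.4]
force: [-1.0, -0.3, -0.1]
width: 85.0
```

Call:
{"fn": "play_rows", "kwargs": {
  "commands": "-0.165 -0.05 0 0 0 0.511 0.085;-0.165 -0.05 0 0 0 0.511 0.085;-0.165 -0.05 0 0 0 0.511 0.085;-0.165 -0.05 0 0 0 0.511 0.085;-0.165 -0.05 0 0 0 0.511 0.085"
}}

```text
time: 0.93
tcp_pos: [305.1, 192.9, 231.1]
tcp_rot: [-180.0, 0.2, 104.5]
force: [-0.4, 0.9, 0.7]
width: 84.9
```

Call:
{"fn": "play_rows", "kwargs": {
  "commands": "-0.169 0.037 0 0 0 0 0.085;-0.169 0.037 0 0 0 0 0.085;-0.169 0.037 0 0 0 0 0.085;-0.169 0.037 0 0 0 0 0.085;-0.169 0.037 0 0 0 0 0.085"
}}

```text
time: 1.35
tcp_pos: [385.0, 34.6, 231.5]
tcp_rot: [-180.0, 0.3, 104.3]
force: [-0.7, 0.4, 0.5]
width: 85.3
```

Call:
{"fn": "play_rows", "kwargs": {
  "commands": "-0.169 0.037 0 0 0 0 0.085;-0.169 0.037 0 0 0 0 0.085;-0.169 0.037 0 0 0 0 0.085;-0.169 0.037 0 0 0 0 0.085;-0.169 0.037 0 0 0 0 0.085"
}}

```text
time: 1.77
tcp_pos: [464.3, -124.0, 231.6]
tcp_rot: [-179.9, 0.3, 104.2]
force: [-0.3, 0.3, -0.5]
width: 85.2
```

```bash
python3 plan.py "547 -258 231 105.7" "547 -258 86 105.7"
```

```text
now 1.77 [ 464.3 -124.   231.6] [-179.9    0.3  104.2] 85.2 [-0.3  0.3 -0.5]
547 -258 231 105.7 | [-0.1502  0.0474  0.0013] [-0.0011  0.005  -0.0268] rows 3.8 0.2
547 -258 86 105.7 | [-0.    -0.     0.145] [0. 0. 0.] rows 3.5 0.0
```

Call:
{"fn": "play_rows", "kwargs": {
  "commands": "-0.15 0.047 0.001 -0.001 0.005 -0.027 0.085;-0.15 0.047 0.001 -0.001 0.005 -0.027 0.085;-0.15 0.047 0.001 -0.001 0.005 -0.027 0.085;-0.15 0.047 0.001 -0.001 0.005 -0.027 0.085;-0.15 0.047 0.001 -0.001 0.005 -0.027 0.085"
}}

```text
time: 2.18
tcp_pos: [548.1, -261.8, 228.9]
tcp_rot: [-179.9, -0.0, 105.6]
force: [-1.4, 1.1, 0.3]
width: 84.9
```

```bash
python3 - <<'E'
from h import *
s=state();print(s["tcp_pos"],s["tcp_rot"])
c=get_calibration("wrist");im=read_camera("wrist");cv2.imwrite("pics/w1.png",im[:,:,::-1])
print(np.round(c["mtx"],1).tolist(),np.round(c["cam_to_world"],3).tolist());print(proj("wrist",[547,-258,125],c))
E
```

```text
[ 548.09141961 -261.8056148   228.85832761] [-1.79919598e+02 -4.92752601e-02  1.05570249e+02]
[[276.9, 0.0, 324.7], [0.0, 276.9, 199.7], [0.0, 0.0, 1.0]] [[0.963, 0.257, 0.077, 528.395], [0.268, -0.923, -0.278, -191.263], [-0.0, 0.288, -0.958, 372.178], [0.0, 0.0, 0.0, 1.0]]
[324.78194504 194.43402742]
```

View pics/w1.png

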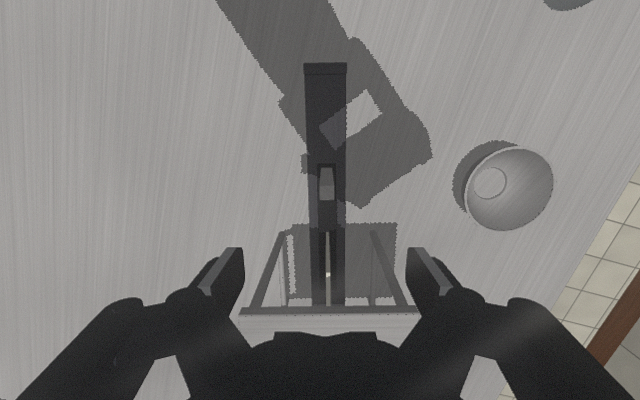

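The post top is at about (327,192) in the wrist view, against a prediction of (325,194), so the fingers straddle it. I'll descend and grip it.

Call:
{"fn": "play_rows", "kwargs": {
  "commands": "0.004 0 0.143 0 0 0 0.085;0.004 0 0.143 0 0 0 0.085;0.004 0 0.143 0 0 0 0.085;0.004 0 0.143 0 0 0 0.085;0.004 0 0.143 0 0 0 0.085"
}}

```text
time: 2.65
tcp_pos: [543.6, -252.0, 81.7]
tcp_rot: [-179.6, -0.5, 105.7]
force: [0.4, -0.1, -1.0]
width: 84.8
```

Call:
{"fn": "play_rows", "kwargs": {
  "commands": "0 0 0 0 0 0 0;0 0 0 0 0 0 0;0 0 0 0 0 0 0;0 0 0 0 0 0 0;0 0 0 0 0 0 0"
}}

```text
time: 3.07
tcp_pos: [544.1, -252.3, 83.0]
tcp_rot: [-179.7, -0.5, 105.7]
force: [-0.2, -0.6, -0.8]
width: 25.2
```

Call:
{"fn": "play_rows", "kwargs": {
  "commands": "0 0 0 0 0 0 0;0 0 0 0 0 0 0;0 0 0 0 0 0 0;0 0 0 0 0 0 0;0 0 0 0 0 0 0"
}}

```text
time: 3.48
tcp_pos: [546.6, -251.5, 83.4]
tcp_rot: [180.0, -0.3, 105.7]
force: [17.6, 4.6, -6.4]
width: 13.3
```

```bash
python3 plan.py
```

```text
now 3.48 [ 546.6 -251.5   83.4] [180.   -0.3 105.7] 13.3 [17.6  4.6 -6.4]
```

Call:
{"fn": "play_rows", "kwargs": {
  "commands": "0.01 0.001 0 0 0 0 0;0.025 0.001 0 0 0 0 0;0.04 0.001 0 0 0 0 0;0.055 0.001 0 0 0 0 0;0.06 0.001 0 0 0 0 0"
}}

```text
time: 3.9
tcp_pos: [529.3, -192.4, 83.4]
tcp_rot: [-179.8, -0.4, 105.8]
force: [-6.6, -4.5, -4.4]
width: 13.2
```

Call:
{"fn": "play_rows", "kwargs": {
  "commands": "0.01 0 0 0 0 0 0;0.02 0 0 0 0 0 0;0.03 0 0 0 0 0 0;0.04 0 0 0 0 0 0;0.04 0 0 0 0 0 0"
}}

```text
time: 4.32
tcp_pos: [517.6, -152.8, 83.5]
tcp_rot: [-179.7, -0.4, 105.9]
force: [-3.9, -2.0, -5.4]
width: 13.0
```

```bash
python3 plan.py
```

```text
now 4.32 [ 517.6 -152.8   83.5] [-179.7   -0.4  105.9] 13.0 [-3.9 -2.  -5.4]
```

Moved about 103 mm so far. I'll ease on until the force rises at the stop.

Call:
{"fn": "play_rows", "kwargs": {
  "commands": "0.005 0 0 0 0 0 0;0.009 0 0 0 0 0 0;0.012 0 0 0 0 0 0;0.014 0 0 0 0 0 0;0.014 0 0 0 0 0 0"
}}

```text
time: 4.73
tcp_pos: [516.6, -148.6, 84.5]
tcp_rot: [-179.9, 0.7, 105.9]
force: [9.3, -54.7, -22.8]
width: 12.6
```

Call:
{"fn": "play_rows", "kwargs": {
  "commands": "0.003 0 0 0 0 0 0;0.006 0 0 0 0 0 0;0.006 0 0 0 0 0 0;0.006 0 0 0 0 0 0;0.006 0 0 0 0 0 0"
}}

```text
time: 5.15
tcp_pos: [516.7, -148.9, 84.4]
tcp_rot: [179.9, 1.4, 105.8]
force: [9.4, -39.6, -24.8]
width: 13.0
```

```bash
python3 plan.py
```

```text
now 5.15 [ 516.7 -148.9   84.4] [179.9   1.4 105.8] 13.0 [  9.4 -39.6 -24.8]
```

Call:
{"fn": "play_rows", "kwargs": {
  "commands": "0 0 0 0 0 0 0.085;0 0 0 0 0 0 0.085;0 0 0 0 0 0 0.085;0 0 0 0 0 0 0.085;0 0 0 0 0 0 0.085"
}}

```text
time: 5.57
tcp_pos: [516.8, -148.2, 84.8]
tcp_rot: [179.9, 1.4, 105.9]
force: [-1.1, -0.1, 1.0]
width: 72.7
```

Call:
{"fn": "play_rows", "kwargs": {
  "commands": "0 0 -0.08 0 -0.02 0 0.085;0 0 -0.16 0 -0.02 0 0.085;0 0 -0.16 0 -0.02 0 0.085;0 0 -0.16 0 -0.02 0 0.085;0 0 -0.16 0 -0.02 0 0.085"
}}

```text
time: 5.98
tcp_pos: [517.5, -144.7, 252.3]
tcp_rot: [179.4, 3.1, 105.9]
force: [1.5, -0.5, 0.8]
width: 85.1
```

```bash
python3 plan.py "514 -20 245 96" "512 120 245 85.6" "511 200 245 85.6"
```

```text
now 5.98 [ 517.5 -144.7  252.3] [179.4   3.1 105.9] 85.1 [ 1.5 -0.5  0.8]
514 -20 245 96 | [0.1211 0.0307 0.0012] [0.0157 0.0522 0.1726] rows 3.0 1.4
512 120 245 85.6 | [0.1394 0.0126 0.    ] [ 0.     -0.      0.1815] rows 3.4 1.5
511 200 245 85.6 | [ 0.0797 -0.0071 -0.    ] [0. 0. 0.] rows 1.9 0.0
```

Call:
{"fn": "play_rows", "kwargs": {
  "commands": "0.121 0.031 0 0.016 0.052 0.173 0.085;0.121 0.031 0 0.016 0.052 0.173 0.085;0.121 0.031 0 0.016 0.052 0.173 0.085;0.121 0.031 0 0.016 0.052 0.173 0.085"
}}

```text
time: 6.32
tcp_pos: [513.6, -14.0, 246.4]
tcp_rot: [180.0, -0.1, 96.3]
force: [1.0, -0.0, -0.5]
width: 84.8
```

Call:
{"fn": "play_rows", "kwargs": {
  "commands": "0.139 0.013 0 0 0 0.182 0.085;0.139 0.013 0 0 0 0.182 0.085;0.139 0.013 0 0 0 0.182 0.085;0.139 0.013 0 0 0 0.182 0.085;0.139 0.013 0 0 0 0.182 0.085"
}}

```text
time: 6.73
tcp_pos: [510.4, 130.1, 246.6]
tcp_rot: [-180.0, -0.2, 86.2]
force: [0.5, -0.7, 0.2]
width: 84.6
```

Call:
{"fn": "play_rows", "kwargs": {
  "commands": "0.07 -0.007 0 0 0 0 0.085;0.07 -0.007 0 0 0 0 0.085;0.07 -0.007 0 0 0 0 0.085;0.07 -0.007 0 0 0 0 0.085"
}}

```text
time: 7.07
tcp_pos: [507.7, 201.3, 246.5]
tcp_rot: [-180.0, -0.2, 86.3]
force: [-0.4, -0.6, 0.3]
width: 85.4
```

```bash
python3 plan.py; python3 - <<'E'
from h import *
np.set_printoptions(precision=1,suppress=True)
c=get_calibration("wrist");im=read_camera("wrist");cv2.imwrite("pics/w2.png",im[:,:,::-1])
np.save("w2c.npy",c["cam_to_world"])
t=read_camera("top");cv2.imwrite("pics/top2.png",t[:,:,::-1])
for p in([512,236,195],[512,236,130],[512,236,154]):print(p,proj("wrist",p,c))
A=cv2.resize(t[140:260,355:555,::-1],(640,384),interpolation=cv2.INTER_CUBIC)
cv2.imwrite("pics/c2.png",cv2.resize(np.vstack([cv2.convertScaleAbs(A[:200+184],alpha=1.5)]),(800,480)))
E
```

```text
now 7.07 [507.7 201.3 246.5] [-180.    -0.2   86.3] 85.4 [-0.4 -0.6  0.3]
[512, 236, 195] [327.6 172.7]
[512, 236, 130] [326.8 159.4]
[512, 236, 154] [327.1 163.5]
```

View pics/w2.png

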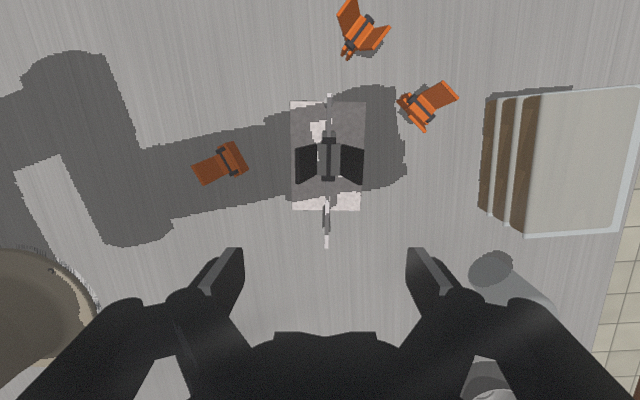

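View pics/c2.png

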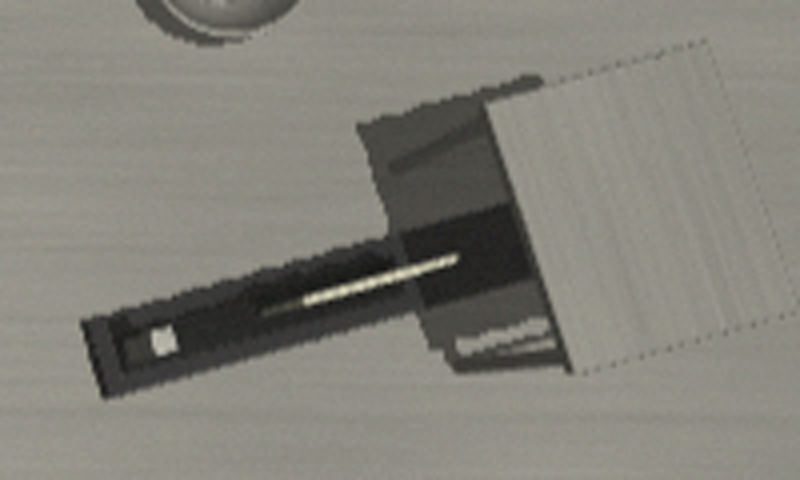

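```bash
python3 - <<'E'
from h import *
np.set_printoptions(precision=1,suppress=True)
t=get_calibration("top")
k=onz("top",450.1,209.75,130,t);p=onz("top",395.75,225,125,t);a=onz("top",355+303/4,140+75,130,t);b=onz("top",355+458/4,140+258/4,130,t)
d=a-b;print("card",k,"post",p,"ends",a,b,np.degrees(np.arctan2(d[1],d[0])),np.linalg.norm(d));d=p-k;print("post-card",np.linalg.norm(d),np.degrees(np.arctan2(d[1],d[0])))
c=get_calibration("wrist");c["cam_to_world"]=np.load("w2c.npy")
f=lambda u,v,z:onz("wrist",u,v,z,c)
L=[f(295,147,195),f(295,185,195)];Rr=[f(364,152,195),f(364,187,195)]
print("handles",L,Rr,np.mean(L+Rr,0));print("barrel ends",f(329,139,158),f(329,180,158));print("strip ends",f(328,95,130),f(327,215,130),f(327,243,130))
E
```

```text
card [ 554.1 -279.3  130. ] post [ 519.  -158.9  125. ] ends [ 541.9 -236.   130. ] [ 566.4 -322.9  130. ] 105.74090958327062 90.19364995306766
post-card 125.58740627854255 106.24124748616288
handles [array([490.5, 255.5, 195. ]), array([487.9, 228.5, 195. ])] [array([538.3, 249. , 195. ]), array([537.7, 223.8, 195. ])] [513.6 239.2 195. ]
barrel ends [514.8 256.7 158. ] [512.8 222.4 158. ]
strip ends [516.5 292.5 130. ] [508.7 180.7 130. ] [506.8 150.2 130. ]
```

```bash
python3 plan.py "513.6 239 246 86" "513.6 239 165 86"
```

```text
now 7.17 [508.1 199.7 246.7] [-180.    -0.2   86.2] 85.1 [0.7 0.1 1.1]
513.6 239 246 86 | [0.0396 0.0029 0.0008] [-0.0006 -0.0029  0.0029] rows 1.0 0.0
513.6 239 165 86 | [ 0.    -0.     0.081] [0. 0. 0.] rows 1.9 0.0
```

Call:
{"fn": "play_rows", "kwargs": {
  "commands": "0.04 0.003 0 0 -0.003 0.003 0.085;0.04 0.003 0 0 -0.003 0.003 0.085;0.04 0.003 0 0 -0.003 0.003 0.085;0.04 0.003 0 0 -0.003 0.003 0.085",
  "newtons": 30
}}

```text
time: 7.5
tcp_pos: [513.9, 238.3, 246.7]
tcp_rot: [-180.0, 0.0, 85.9]
force: [-1.2, 0.4, 0.8]
width: 84.9
```

Call:
{"fn": "play_rows", "kwargs": {
  "commands": "0 0 0.03 0 0 0 0.085;0 0 0.06 0 0 0 0.085;0 0 0.081 0 0 0 0.085;0 0 0.081 0 0 0 0.085;0 0 0.081 0 0 0 0.085"
}}

```text
time: 7.92
tcp_pos: [514.0, 237.2, 165.9]
tcp_rot: [-179.9, 0.1, 85.9]
force: [0.3, -0.3, 0.2]
width: 85.4
```

```bash
python3 plan.py "513.6 239 165 86"
```

```text
now 7.92 [514.  237.2 165.9] [-1.799e+02  1.000e-01  8.590e+01] 85.4 [ 0.3 -0.3  0.2]
513.6 239 165 86 | [ 0.0018 -0.0005  0.0009] [-0.0017  0.001  -0.0024] rows 0.0 0.0
```

Call:
{"fn": "play_rows", "kwargs": {
  "commands": "0.001 0 0.001 0 0 0 0;0.001 0 0.001 0 0 0 0;0.001 0 0.001 0 0 0 0;0.001 0 0.001 0 0 0 0;0.001 0 0.001 0 0 0 0",
  "newtons": 30
}}

```text
time: 8.33
tcp_pos: [514.2, 238.2, 165.3]
tcp_rot: [-179.9, 0.0, 85.9]
force: [-0.3, -0.4, -1.1]
width: 24.9
```

Call:
{"fn": "play_rows", "kwargs": {
  "commands": "0 0 0 0 0 0 0;0 0 0 0 0 0 0;0 0 0 0 0 0 0;0 0 0 0 0 0 0;0 0 0 0 0 0 0"
}}

```text
time: 8.75
tcp_pos: [514.1, 238.2, 165.3]
tcp_rot: [-179.9, 0.0, 85.9]
force: [-0.4, -0.5, -0.7]
width: 22.9
```

```bash
python3 plan.py; python3 - <<'E'
from h import *
im=read_camera("wrist");t=read_camera("scene")
cv2.imwrite("pics/g1.png",np.vstack([im[100:340,120:520,::-1],cv2.resize(t[190:310,320:520,::-1],(400,240),interpolation=cv2.INTER_CUBIC)]))
E
```

```text
now 8.75 [514.1 238.2 165.3] [-179.9    0.    85.9] 22.9 [-0.4 -0.5 -0.7]
```

View pics/g1.png

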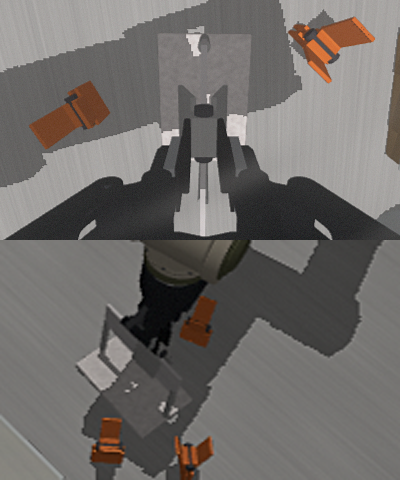

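The clip is held fully squeezed (22.9 mm) with the strip edge between its jaws. I'll lift straight up.

Call:
{"fn": "play_rows", "kwargs": {
  "commands": "0 0 -0.01 0 0 0 0;0 0 -0.03 0 0 0 0;0 0 -0.055 0 0 0 0;0 0 -0.08 0 0 0 0;0 0 -0.09 0 0 0 0"
}}

```text
time: 9.27
tcp_pos: [515.1, 238.5, 259.5]
tcp_rot: [179.7, -0.1, 85.9]
force: [-0.1, 0.1, -0.0]
width: 22.9
```

Call:
{"fn": "play_rows", "kwargs": {
  "commands": "0 0 0 0 0 0 0;0 0 0 0 0 0 0;0 0 0 0 0 0 0;0 0 0 0 0 0 0;0 0 0 0 0 0 0"
}}

```text
time: 9.68
tcp_pos: [514.8, 238.4, 258.3]
tcp_rot: [179.9, -0.0, 85.9]
force: [-0.1, -0.6, 0.1]
width: 23.0
```

```bash
python3 plan.py "523 113 255 92" "533 -20 255 98" "543 -150 255 106" "553.5 -279 255 106"; python3 - <<'E'
from h import *
im=read_camera("wrist");t=read_camera("scene")
cv2.imwrite("pics/g2.png",np.vstack([im[100:340,120:520,::-1],cv2.resize(t[140:260,340:540,::-1],(400,240),interpolation=cv2.INTER_CUBIC)]))
E
```

```text
now 9.68 [514.8 238.4 258.3] [179.9  -0.   85.9] 23.0 [-0.1 -0.6  0.1]
523 113 255 92 | [-0.1245  0.0172  0.0033] [ 2.30e-03 -1.00e-04 -1.07e-01] rows 3.0 0.9
533 -20 255 98 | [-0.1333  0.0054  0.    ] [ 0.      0.     -0.1047] rows 3.2 0.8
543 -150 255 106 | [-0.1301 -0.0082 -0.    ] [ 0.      0.     -0.1396] rows 3.1 1.1
553.5 -279 255 106 | [-0.1269 -0.0255 -0.    ] [0. 0. 0.] rows 3.1 0.0
```

View pics/g2.png

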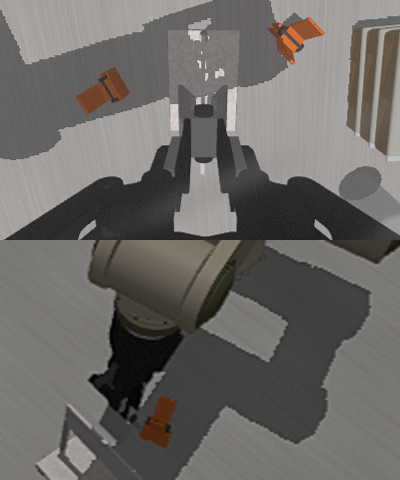

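The clip came up with the gripper and sits in the fingers exactly as before. I'll carry it to above the card.

Call:
{"fn": "play_rows", "kwargs": {
  "commands": "-0.02 0.003 0 0 0 -0.02 0;-0.05 0.007 0 0 0 -0.045 0;-0.08 0.011 0 0 0 -0.07 0;-0.105 0.015 0 0 0 -0.09 0;-0.125 0.017 0 0 0 -0.107 0"
}}

```text
time: 10.2
tcp_pos: [522.9, 110.8, 258.4]
tcp_rot: [179.8, 0.0, 92.0]
force: [0.5, 0.4, -1.0]
width: 22.9
```

Call:
{"fn": "play_rows", "kwargs": {
  "commands": "-0.03 0.001 0 0 0 -0.02 0;-0.06 0.002 0 0 0 -0.045 0;-0.09 0.004 0 0 0 -0.07 0;-0.115 0.005 0 0 0 -0.09 0;-0.133 0.005 0 0 0 -0.105 0"
}}

```text
time: 10.62
tcp_pos: [532.5, -24.1, 258.1]
tcp_rot: [179.9, 0.0, 98.0]
force: [0.2, 0.4, -1.0]
width: 23.1
```

Call:
{"fn": "play_rows", "kwargs": {
  "commands": "-0.03 -0.002 0 0 0 -0.03 0;-0.06 -0.004 0 0 0 -0.06 0;-0.09 -0.005 0 0 0 -0.09 0;-0.115 -0.007 0 0 0 -0.12 0;-0.13 -0.008 0 0 0 -0.14 0"
}}

```text
time: 11.03
tcp_pos: [542.5, -156.5, 257.6]
tcp_rot: [179.9, 0.0, 106.0]
force: [0.3, -0.3, -0.8]
width: 23.3
```

```bash
python3 plan.py "553.5 -279 255 106"
```

```text
now 11.03 [ 542.5 -156.5  257.6] [179.9   0.  106. ] 23.3 [ 0.3 -0.3 -0.8]
553.5 -279 255 106 | [-0.1207 -0.0232  0.0026] [0.0013 0.0007 0.0001] rows 2.9 0.0
```

Call:
{"fn": "play_rows", "kwargs": {
  "commands": "-0.03 -0.006 0.001 0 0 0 0;-0.06 -0.012 0.002 0 0 0 0;-0.09 -0.018 0.003 0 0 0 0;-0.115 -0.022 0.003 0 0 0 0;-0.121 -0.023 0.003 0 0 0 0"
}}

```text
time: 11.45
tcp_pos: [553.3, -282.7, 253.5]
tcp_rot: [180.0, 0.0, 105.8]
force: [-0.3, 0.1, -1.3]
width: 23.2
```

Call:
{"fn": "play_rows", "kwargs": {
  "commands": "0 0 0 0 0 0 0;0 0 0 0 0 0 0;0 0 0 0 0 0 0"
}}

```text
time: 11.7
tcp_pos: [553.3, -281.6, 253.4]
tcp_rot: [180.0, -0.0, 105.9]
force: [-0.5, 0.7, -0.8]
width: 22.9
```

```bash
python3 plan.py "553.5 -279 210 106" "553.5 -279 168 106"; python3 - <<'E'
from h import *
c=get_calibration("wrist");im=read_camera("wrist")
v=cv2.resize(im[140:340,190:460,::-1],(800,592),interpolation=cv2.INTER_CUBIC);cv2.imwrite("pics/g3.png",cv2.convertScaleAbs(v,alpha=1.4))
for p in([541.9,-236,130],[566.4,-322.9,130],[553.5,-279,130]):print(((proj("wrist",p,c)-[190,140])*2.963).round())
E
```

```text
now 11.7 [ 553.3 -281.6  253.4] [180.   -0.  105.9] 22.9 [-0.5  0.7 -0.8]
553.5 -279 210 106 | [0.0025 0.0009 0.0434] [ 0.0002 -0.0001 -0.0023] rows 1.0 0.0
553.5 -279 168 106 | [ 0.    -0.     0.042] [0. 0. 0.] rows 1.0 0.0
[403.  15.]
[403. 275.]
[401. 150.]
```

View pics/g3.png

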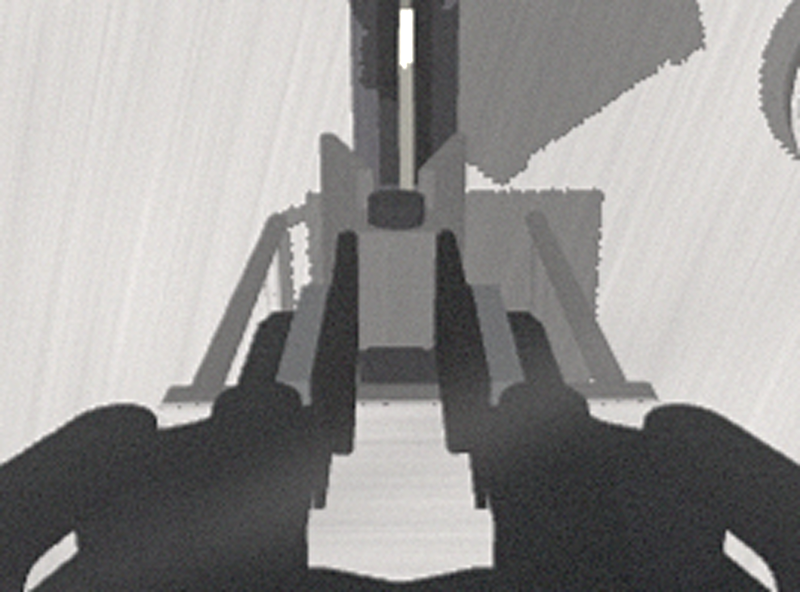

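The card edge (column ≈406) lies between the jaws (332 to 455), about 2 mm to the right of the clip's middle. I'll correct that and descend.

Call:
{"fn": "play_rows", "kwargs": {
  "commands": "0.002 0.002 0.01 0 0 0 0;0.002 0.002 0.02 0 0 0 0;0.002 0.002 0.03 0 0 0 0;0.002 0.002 0.04 0 0 0 0;0.002 0.002 0.045 0 0 0 0"
}}

```text
time: 12.17
tcp_pos: [554.3, -278.5, 206.4]
tcp_rot: [-179.9, -0.1, 105.9]
force: [-0.0, -0.6, -0.9]
width: 23.0
```

Call:
{"fn": "play_rows", "kwargs": {
  "commands": "0 0 0.01 0 0 0 0;0 0 0.02 0 0 0 0;0 0 0.03 0 0 0 0;0 0 0.035 0 0 0 0;0 0 0.038 0 0 0 0"
}}

```text
time: 12.58
tcp_pos: [554.1, -278.3, 167.2]
tcp_rot: [-179.9, -0.2, 105.9]
force: [-0.6, 0.0, -0.8]
width: 23.0
```

```bash
python3 plan.py "553.5 -279 168 106"; python3 - <<'E'
from h import *
im=read_camera("wrist")
v=cv2.resize(im[140:340,190:460,::-1],(800,592),interpolation=cv2.INTER_CUBIC);cv2.imwrite("pics/g4.png",cv2.convertScaleAbs(v,alpha=1.6))
E
```

```text
now 12.58 [ 554.1 -278.3  167.2] [-179.9   -0.2  105.9] 23.0 [-0.6  0.  -0.8]
553.5 -279 168 106 | [-0.0005 -0.0007 -0.0008] [-0.002  -0.0031 -0.0018] rows 0.0 0.0
```

View pics/g4.png

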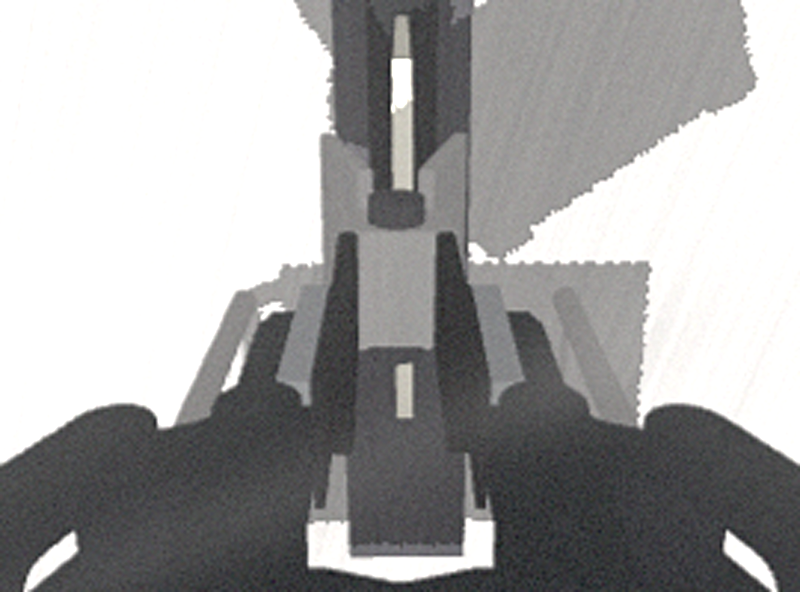

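Call:
{"fn": "play_rows", "kwargs": {
  "commands": "0 0.001 0 0 0 0 0;0 0.001 0 0 0 0 0;0 0.001 0 0 0 0 0;0 0.001 0 0 0 0 0;0 0.001 0 0 0 0 0"
}}

```text
time: 13.05
tcp_pos: [555.1, -278.1, 167.6]
tcp_rot: [-179.9, -0.1, 105.9]
force: [-0.0, 0.3, -0.4]
width: 22.9
```

```bash
python3 - <<'E'
from h import *
c=get_calibration("wrist")
for r in(15,58,418):print(r,onz("wrist",190+402/2.963,140+r/2.96,130,c).round(1))
s=state();print(s["time"],s["tcp_pos"],s["force"],s["width"],s["qvel"].round(2))
E
```

```text
15 [ 540.4 -224.5  130. ]
58 [ 543.  -233.5  130. ]
418 [ 568. -321.  130.]
13.05 [ 555.10846869 -278.12870813  167.58227502] [-0.02734549  0.30856188 -0.38443217] 22.883491218057156 [-0.02 -0.03  0.07  0.01 -0.14  0.11]
```

The card's ends measure at (543,-233.5) and (568,-321), so its middle is at about (555.5,-277). The TCP is at (555.1,-278.1) with no contact force and the arm is still. Handing in.

```bash
python3 -c "
from plant import *
print(sign_off())"
```

```text
the job is handed in; nothing more can be done
None
```

I pulled the carriage out by its post until it hit the end stop, where the force rose to about 55 N. I then squeezed the black clip fully open, lifted it off the rack and lowered it over the middle of the card's top edge. The job was handed in with the clip still held wide open, at about 13 s on the robot's clock; the sign-off reports no verdict.

**Position:** my last checks put the clip within about 2 mm of the card's middle and parallel to it. By the tool height, the jaw tips are about 17 mm below the card's edge.

**Grip and contact:** the fingers were 22.9 mm apart, which is the clip's full squeeze, and the arm was still. The outside force was about 0.5 N, which is sensor noise, so nothing seemed to be touching the card.

**Not checked:** I took no side picture of the jaw tips and no overhead picture after the clip was placed. I did not move near the bottle, boxes or bowl. No check failed or disagreed beyond 1–3 mm.

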